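# Scrap the short hooks through the sprung flap

## Task

Two of the five moulded coat hooks came out short (86 mm long where the good ones are 116 mm). Post the two short ones, one after the other, into the locked scrap bin: push its sprung flap down and keep it held open while you let the hook go, so that it drops inside, then let the flap close before you fetch the next. Leave the three full-length hooks standing where they are.

Things in the scene. Friction and masses are not known exactly. Their poses are not given: they have to be found in the camera images.
- scrap_bin: locked grey sheet-steel scrap bin, fixed, 258 mm (x) by 248 (y) by 185 high; origin: centre of its underside; x points away from its padlocked front, z up. Level lid with one slot, closed by a steel flap. Floor inside 12 mm above the bench, walls 4 mm
- slot (a point): centre of the slot in the bin's lid, at the height of the lid's top (185 mm above the bench), axes as the bin's. Clear opening 130 mm in x, 175 mm in y, with a 3 mm high steel collar along its front and sides; free space below it down to the floor
- flap (a joint): sprung steel flap filling the slot, 127 mm long, hinged along the slot's far (+x) edge: 0 rad = shut, level, just below the lid; grows to 1.35 as it is pushed down into the bin. 2.5 N at its near edge starts it, 4 N there opens it wide (more nearer the hinge). A hook laid on it does not open it; let go, it springs shut. At 0.8 rad a hook can fall past it
- flap_edge (a point): middle of the flap's free (near) edge, upper face
- short_1_c (a point): one of two short (reject) coat hooks, mm: swirled plastic, a U standing on the bench, 86 long (own y), 28 thick (own x), 64 high, 60 g; point: its centre, 32 above its underside, z up. Grip its upright plate (28 across x, 60 high, from 41 to 3 mm on the point's -y side; its middle is 19 mm to -y); the slanting arm at the +y end joins it by a low bar.
- short_2_c (a point): one of two short (reject) coat hooks, mm: swirled plastic, a U standing on the bench, 86 long (own y), 28 thick (own x), 64 high, 60 g; point: its centre, 32 above its underside, z up. Grip its upright plate (28 across x, 60 high, from 41 to 3 mm on the point's -y side; its middle is 19 mm to -y); the slanting arm at the +y end joins it by a low bar.
- full_1_c (a point): one of three full-length (good) coat hooks, mm: swirled plastic, a U standing on the bench, 116 long (own y), 28 thick (own x), 64 high, 60 g; point: its centre, 32 above its underside, z up. 
- full_2_c (a point): one of three full-length (good) coat hooks, mm: swirled plastic, a U standing on the bench, 116 long (own y), 28 thick (own x), 64 high, 60 g; point: its centre, 32 above its underside, z up. 
- full_3_c (a point): one of three full-length (good) coat hooks, mm: swirled plastic, a U standing on the bench, 116 long (own y), 28 thick (own x), 64 high, 60 g; point: its centre, 32 above its underside, z up. 

How it is judged:
By the outcome, as a careful person would: the job done as asked, in the order asked, and still so for the second after the job is handed in, with the robot touching nothing.
It also fails if it takes over 53 s, if anything falls off the work surface, if the arm or the gripper's body presses on something with over 40 N, if the wrist force passes 120 N, or if a joint passes its speed limit or range.

## Robot

A 7-joint arm with a two-finger parallel gripper is mounted at the origin on a cart in front of the work surface, level with it; the furniture and walls round the work are solid. World frame = base frame: x ahead of the robot, y to its left, z up, the work surface at z = 0. Lengths are in mm, angles in rad, forces in N, time in s.
With the tool pointing down it reaches from about 400 to 875 mm from the base axis. Payload 4.4 kg.
Tool frame: the origin (TCP) lies between the finger pads; the fingertips stand ctrl.finger_overhang ahead of it and the grasp point (between the pads) lies 11 mm behind it (ctrl.finger_overhang is the distance from the TCP to the fingertips, in mm); z points along the fingers, y is the direction in which the jaws open and shut (so a half turn about z gives the same grasp; the last joint's range is limited). The gripper opens to 85 mm and grips with 20 to 120 N. Pads are 22 mm wide; open, the fingers measure 114 mm over their backs; the gripper's body (76 mm by 85 mm) begins 54 mm behind the grasp point. The pads swing forward as they close: fully open they stand 13 mm farther back than shut.
Start: joints at [1.125, 0.628, 0.038, 1.517, -0.027, 0.996, -0.02], TCP at [241.005, -603.684, 239.313] pointing down, gripper open.
Joint ranges: [-3.06, 3.06], [-0.37, 2.12], [-1.25, 1.32], [0.18, 2.47], [-1.1, 4.24], [0.23, 1.98], [-2.94, 2.94]. Speed limits (rad/s): [2.57, 2.57, 3.14, 3.14, 3.14, 3.14, 3.14].

## Interface

Orientations are given as [roll, pitch, yaw] about the fixed x, y, z axes, in that order (R = Rz(yaw) Ry(pitch) Rx(roll)).
In Python, from cell import ctrl gives the robot as it stands. The module is installed in compiled form; this text tells all that it offers.
- The arm moves only by the tool step_arm, never from a script. Its argument "deltas" is a list that holds one entry, the list of rows, each a list of 7 numbers: the opening, from 0 (shut) to 1 (fully open), then the shift along the world's x, y, z in mm, then the turn, a rotation vector about the world's x, y, z in rad. In form: [[[grip, tx, ty, tz, rx, ry, rz], ...]]. A call has 1 to 10 rows; each row shifts and turns the commanded pose from where the row before left it; what a row does not reach is not made up. A row lasts 1/12 s, in which the tool goes at most 41.7 mm and 7.16 degrees, less where a joint would pass 70% of its speed; a pose out of reach is approached as far as the arm can. A call is refused whole if a number of a shift passes 41.7 or a number of a turn 0.125, either way. A call with a gripper value outside its range is refused whole. The fingers move at their own pace and stop on an object; the grip force is fixed at half the most. Time passes only in rows, so rows that do not move let the fingers close. It gives the time, the measured TCP pose, the force and the opening at its end, in the units of the state.
- ctrl.read_state(): the state, without advancing time (a new reading comes with each control period).
- ctrl.get_image(name): name is "scene" or "top" or "wrist"; returns (picture, depth): 480x640x3 uint8, red, green, blue; 480x640 float32, mm along the optical axis (not along the pixel's ray), 0 where there is no reading.
- ctrl.camera_info(name): a dict with "intrinsics" (3x3 intrinsics, pixels), "distortion" ([k1, k2, p1, p2, k3] as OpenCV has them; the pictures are not rectified), "rvec" (rotation vector, rad) and "tvec" (3), from world to camera coordinates, as OpenCV has them. Camera axes: x right, y down, z forward; pixel columns grow to the right and rows downward; lengths in mm; the calibration is good to about 2 mm. A picture is of the moment at which its call begins: read the wrist's pose just before it. camera_info takes no time and is no camera call; for the wrist camera it gives the pose at the moment of the call.
- ctrl.finish_job(): hands the job in, once; it reports no verdict.
The state is a dict: "clock": time; "qpos": joint angles; "qd": joint speeds; "tau": joint torques, N m; "eef_pos": TCP position; "tool_rot": TCP orientation; "force": force on the tool from outside, world axes, zero at the start; "torque": the same for the moment, N m; "width": finger opening in mm.
Only numpy, scipy, OpenCV 4.12 (cv2) and the standard library are available. Lean on these libraries where they do the work, as an engineer would, in place of code of your own. Each camera call takes 0.05 s, during which the arm holds its last target.

## Working session

There is one attempt and no reset: what is moved stays moved. The work goes in short steps, Python scripts to look and compute and a tool call to move; the robot and the scene stay as the last step left them, time stands still between calls to the robot, and variables do not carry over. Pictures are saved under pics/ and viewed, and the job is handed in when it is done.

Besides the shell and the picture viewer there is one more tool, called after "Emit:" as name(argument=value, ...) on one line, values as JSON. step_arm: Moves the arm, as the interface text tells. Its arguments: {"type":"object","properties":{"deltas":{"type":"array"}},"required":["deltas"]}

```bash
mkdir -p pics; python3 - <<'E'
from cell import ctrl
import cv2,numpy as np
s=ctrl.read_state();print(s,ctrl.finger_overhang)
for n in("scene","top"):
    im,d=ctrl.get_image(n);cv2.imwrite(f"pics/{n}0.png",im[:,:,::-1]);np.save(f"{n}_d.npy",d)
    print(n,ctrl.camera_info(n))
E
```

```text
{'clock': 0.0, 'qpos': array([ 1.1252215 ,  0.62935467,  0.03844306,  1.51837918, -0.02701629,
        0.99630656, -0.02000813]), 'qd': array([-0.0011022 ,  0.00107544, -0.00232633,  0.00048618,  0.00230198,
       -0.00047322, -0.00055751]), 'tau': array([-4.83693111e-04, -5.63405764e+01,  1.22578505e+00, -1.93444723e+01,
        1.10277216e-02,  1.04501290e-02,  1.09567156e-05]), 'eef_pos': array([ 240.76293228, -603.09829173,  238.37999214]), 'tool_rot': array([-3.13966287e+00,  1.32738261e-05,  3.79756693e-01]), 'force': array([-0.42052291,  0.44632991,  0.20460681]), 'torque': array([ 0.01123782,  0.0128888 , -0.0249218 ]), 'width': 85.41769612064842} 8.0
scene {'intrinsics': array([[471.39031782,   0.        , 322.04533542],
       [  0.        , 471.39031782, 241.68123712],
       [  0.        ,   0.        ,   1.        ]]), 'distortion': array([-0.11237481,  0.        ,  0.        ,  0.        ,  0.        ]), 'rvec': array([ 0.90213724, -2.36573493,  1.2251751 ]), 'tvec': array([259.29186734, 425.80939585, 479.45870604])}
top {'intrinsics': array([[536.83499959,   0.        , 318.08139387],
       [  0.        , 536.83499959, 235.27270372],
       [  0.        ,   0.        ,   1.        ]]), 'distortion': array([-0.05545261,  0.        ,  0.        ,  0.        ,  0.        ]), 'rvec': array([ 2.06378513, -2.15062288,  0.2245551 ]), 'tvec': array([-204.97160001,  576.3730319 ,  871.67607775])}
```

View pics/scene0.png

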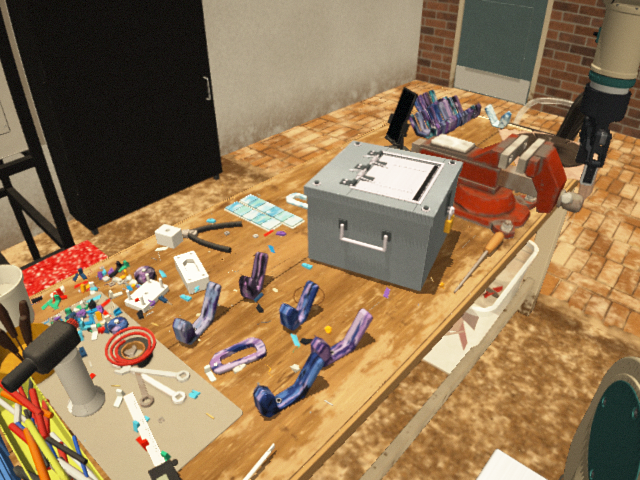

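View pics/top0.png

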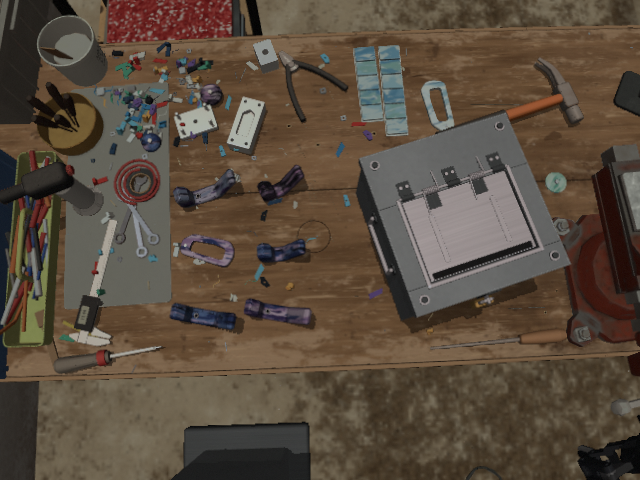

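The scene shows five U hooks left of the bin. In the top view they are at about (205,187), (282,185), (283,250), (203,316) and (279,312). The two at (282,185) and (283,250) look short. I'll measure them in a rectified view.

```bash
cat > h.py <<'E'
import cv2,numpy as np
from cell import ctrl
def proj(P,n="top"):
    c=ctrl.camera_info(n)
    return cv2.projectPoints(np.float64(P).reshape(-1,1,3),c["rvec"],c["tvec"],c["intrinsics"],c["distortion"])[0][:,0]
def cloud(d,n="top",c=None):
    c=c or ctrl.camera_info(n)
    v,u=np.mgrid[0:480,0:640]
    p=cv2.undistortPoints(np.stack([u,v],-1).reshape(-1,1,2).astype(float),c["intrinsics"],c["distortion"])[:,0]
    z=d.reshape(-1)
    X=np.c_[p*z[:,None],z]
    R=cv2.Rodrigues(c["rvec"])[0]
    return ((X-c["tvec"].reshape(3))@R).reshape(480,640,3)
E
python3 - <<'E'
from h import *
P=cloud(np.load("top_d.npy"));np.save("P.npy",P)
im=cv2.imread("pics/top0.png")
print("bench z",np.median(P[330:345,280:400,2]))
for (u0,u1,v0,v1) in [(165,245,160,215),(250,312,160,208),(250,312,230,270),(160,243,295,335),(240,318,290,335)]:
    Q=P[v0:v1,u0:u1].reshape(-1,3);Q=Q[(Q[:,2]>8)&(Q[:,2]<80)]
    r=cv2.minAreaRect(Q[:,:2].astype(np.float32));print(len(Q),np.round(r[0]),np.round(r[1]),round(r[2],1),"zmax",Q[:,2].max().round())
B=P[110:330,350:575].reshape(-1,3);L=B[abs(B[:,2]-185)<5]
r=cv2.minAreaRect(L[:,:2].astype(np.float32));print("lid",r,np.median(L[:,2]))
M=np.zeros((480,640),np.uint8)
z=P[...,2]
hm=np.clip(z*3,0,255).astype(np.uint8)
cv2.imwrite("pics/hooksz.png",cv2.resize(np.hstack([im[155:340,150:330],cv2.cvtColor(hm[155:340,150:330],cv2.COLOR_GRAY2BGR)]),None,fx=2.2,fy=2.2,interpolation=2))
cv2.imwrite("pics/bin.png",cv2.resize(im[100:330,345:580],None,fx=2.6,fy=2.6,interpolation=2))
E
```

```text
bench z -0.8995089268370909
967 [669. -28.] [ 32. 119.] 17.8 zmax 67.0
757 [ 673. -165.] [30. 86.] 22.5 zmax 66.0
758 [ 548. -163.] [28. 86.] 2.9 zmax 66.0
950 [449. -28.] [118.  51.] 78.1 zmax 68.0
993 [ 440. -154.] [116.  29.] 78.2 zmax 66.0
lid ((571.4132080078125, -450.764892578125), (259.0693054199219, 250.54696655273438), 15.780464172363281) 183.6935527511431
```

View pics/hooksz.png

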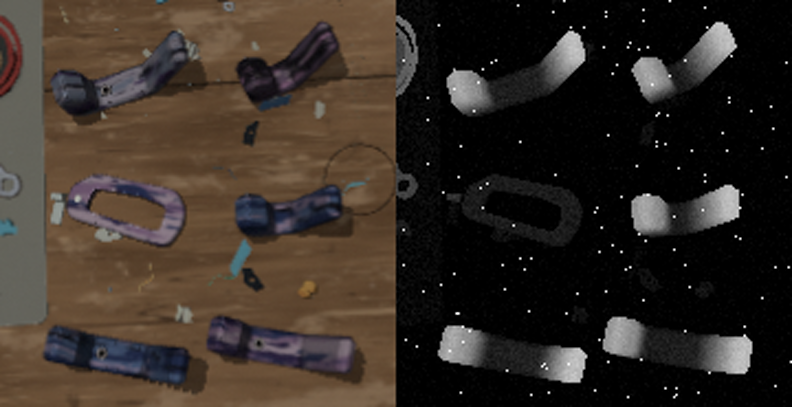

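View pics/bin.png

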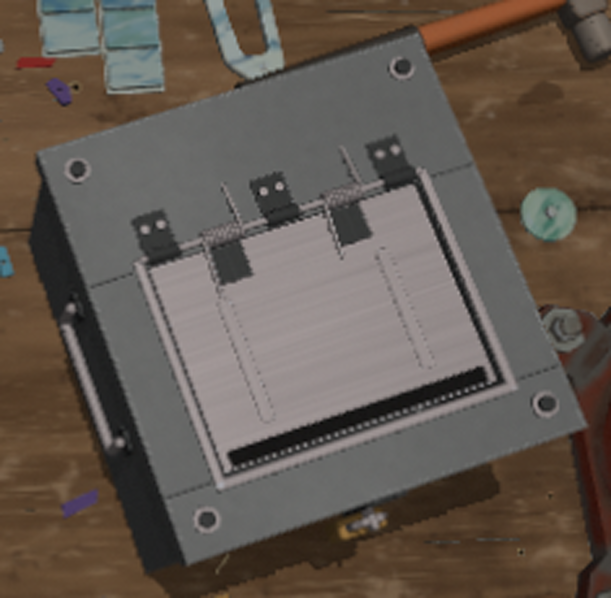

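```bash
cat >> h.py <<'E'
def atz(uv,z,n="top",c=None):
    c=c or ctrl.camera_info(n)
    p=cv2.undistortPoints(np.float64(uv).reshape(-1,1,2),c["intrinsics"],c["distortion"])[:,0]
    R=cv2.Rodrigues(c["rvec"])[0];C=-R.T@c["tvec"].reshape(3)
    D=np.c_[p,np.ones(len(p))]@R
    return C+D*((z-C[2])/D[:,2])[:,None]
E
python3 - <<'E'
from h import *
P=np.load("P.npy")
q=np.array([(140,265),(425,170),(515,385),(221,487)])/2.6+[345,100]
W=atz(q,187);print(W.round(1),W.mean(0).round(1))
for a,b in((0,1),(1,2),(2,3),(3,0)):
    e=W[b]-W[a];print(np.linalg.norm(e).round(1),np.degrees(np.arctan2(e[1],e[0])).round(1))
lid=np.array([(38,152),(418,28),(588,425),(185,566)])/2.6+[345,100]
W=atz(lid,185);print(W.round(1),W.mean(0).round(1))
for a,b in((0,1),(1,2),(2,3),(3,0)):
    e=W[b]-W[a];print(np.linalg.norm(e).round(1),np.degrees(np.arctan2(e[1],e[0])).round(1))
for (u0,u1,v0,v1) in [(250,312,160,208),(250,312,230,270)]:
    Q=P[v0:v1,u0:u1].reshape(-1,3);Q=Q[(Q[:,2]>8)&(Q[:,2]<80)]
    (c,s,a)=cv2.minAreaRect(Q[:,:2].astype(np.float32))
    # long axis dir pointing to -y world
    b=cv2.boxPoints((c,s,a));e=[b[1]-b[0],b[2]-b[1]];e=max(e,key=np.linalg.norm);e/=np.linalg.norm(e)
    if e[1]>0:e=-e
    print(c,s,"ownY angle",np.degrees(np.arctan2(e[1],e[0])))
    t=(Q[:,:2]-c)@e; w=(Q[:,:2]-c)@np.array([-e[1],e[0]])
    for k in range(-45,45,6):
        m=(t>=k)&(t<k+6)
        if m.sum(): print(k,m.sum(),"z",np.percentile(Q[m,2],[10,50,90]).round(),"w",w[m].min().round(1),w[m].max().round(1))
E
```

```text
[[ 586.8 -352.9  187. ]
 [ 638.6 -527.7  187. ]
 [ 506.3 -564.9  187. ]
 [ 455.  -389.4  187. ]] [ 546.7 -458.7  187. ]
182.3 -73.5
137.4 -164.3
182.9 106.3
136.7 15.5
[[ 659.7 -297.5  185. ]
 [ 731.  -535.5  185. ]
 [ 481.4 -605.6  185. ]
 [ 411.8 -365.9  185. ]] [ 571.  -451.2  185. ]
248.4 -73.3
259.3 -164.3
249.6 106.2
257.1 15.4
(673.149169921875, -164.90565490722656) (29.53352165222168, 86.1426010131836) ownY angle -67.4842
-45 41 z [28. 47. 51.] w -12.9 13.1
-39 68 z [25. 51. 56.] w -14.5 13.9
-33 68 z [24. 53. 56.] w -14.5 14.1
-27 65 z [21. 46. 51.] w -14.8 13.5
-21 46 z [16. 38. 44.] w -13.6 11.1
-15 29 z [ 9. 10. 12.] w -13.4 12.1
-9 38 z [ 8. 10. 13.] w -14.1 12.1
-3 43 z [10. 14. 19.] w -13.2 12.4
3 55 z [17. 22. 27.] w -14.6 12.2
9 51 z [26. 31. 34.] w -13.7 12.5
15 58 z [33. 41. 44.] w -14.0 14.8
21 60 z [43. 49. 54.] w -14.6 13.3
27 59 z [52. 58. 62.] w -14.8 13.7
33 51 z [58. 63. 65.] w -14.0 13.3
39 25 z [56. 61. 63.] w -13.0 10.5
(548.0836181640625, -162.79248046875) (28.052209854125977, 86.1453857421875) ownY angle -87.084274
-45 29 z [43. 49. 50.] w -12.5 11.8
-39 59 z [34. 51. 55.] w -13.6 13.0
-33 73 z [29. 53. 56.] w -14.0 13.2
-27 64 z [28. 48. 51.] w -13.8 12.1
-21 72 z [14. 34. 45.] w -13.5 12.8
-15 38 z [ 9. 10. 13.] w -11.9 10.9
-9 39 z [ 8. 11. 12.] w -12.7 12.1
-3 43 z [10. 13. 18.] w -13.5 13.4
3 47 z [16. 22. 27.] w -13.7 14.0
9 48 z [25. 32. 37.] w -13.4 12.9
15 50 z [34. 41. 45.] w -13.9 13.7
21 53 z [44. 49. 53.] w -14.0 13.0
27 57 z [52. 59. 63.] w -13.9 13.2
33 54 z [59. 63. 64.] w -14.0 12.7
39 32 z [58. 61. 62.] w -12.8 9.9
```

```bash
python3 - <<'E'
import cv2
im=cv2.imread("pics/scene0.png")
cv2.imwrite("pics/sc1.png",cv2.resize(im[240:425,165:385],None,fx=3.2,fy=3.2,interpolation=cv2.INTER_CUBIC))
im=cv2.imread("pics/top0.png")
cv2.imwrite("pics/tp1.png",cv2.resize(im[160:330,160:325],None,fx=3.5,fy=3.5,interpolation=cv2.INTER_CUBIC))
E
```

```text
(no output)
```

View pics/sc1.png

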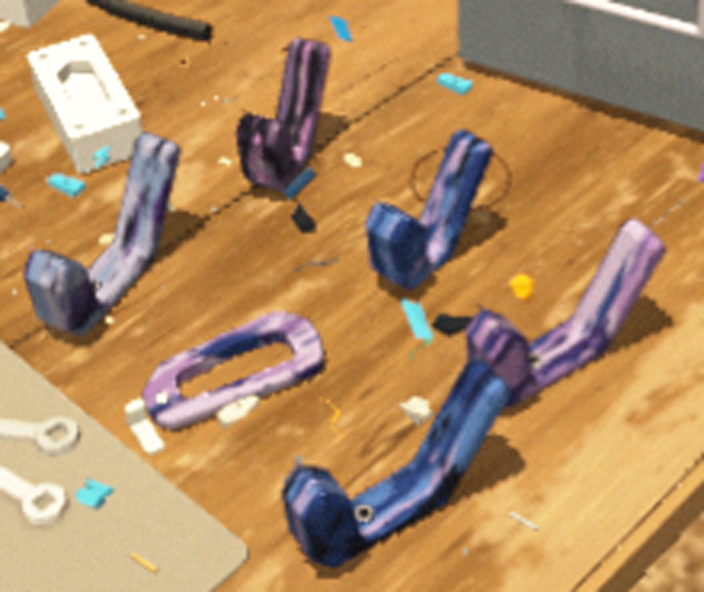

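View pics/tp1.png

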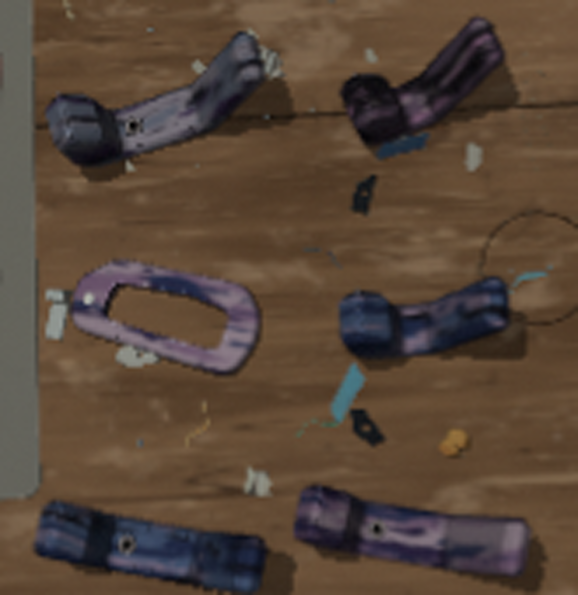

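```bash
python3 - <<'E'
from h import *
P=np.load("P.npy").reshape(-1,3);S=cloud(np.load("scene_d.npy"),"scene").reshape(-1,3)
cs=ctrl.camera_info("scene");R=cv2.Rodrigues(cs["rvec"])[0];print("scene cam at",(-R.T@cs["tvec"]).round())
cs=ctrl.camera_info("top");R=cv2.Rodrigues(cs["rvec"])[0];print("top cam at",(-R.T@cs["tvec"]).round())
out=[]
for c,a in(((673.1,-164.9),-67.5),((548.1,-162.8),-87.1)):
    a=np.radians(a);e=np.array([np.cos(a),np.sin(a)]);n=np.array([-e[1],e[0]])
    im=np.full((420,560,3),255,np.uint8)
    for Q,col in((P,(255,0,0)),(S,(0,0,255))):
        t=(Q[:,:2]-c)@e;w=(Q[:,:2]-c)@n
        m=(abs(t)<52)&(abs(w)<17)&(Q[:,2]>-5)&(Q[:,2]<75)
        for tt,z in zip(t[m],Q[m,2]): cv2.circle(im,(int(280+5*tt),int(380-5*z)),2,col,-1)
    for k in range(-50,51,10): cv2.line(im,(280+5*k,380),(280+5*k,390 if k else 400),(0,0,0),1)
    for k in range(0,71,10): cv2.line(im,(10,380-5*k),(20,380-5*k),(0,0,0),1)
    out.append(im)
cv2.imwrite("pics/prof.png",cv2.resize(np.hstack(out),None,fx=.7,fy=.7))
E
```

```text
scene cam at [ 97. 282. 624.]
top cam at [ 369. -226.  973.]
```

View pics/prof.png

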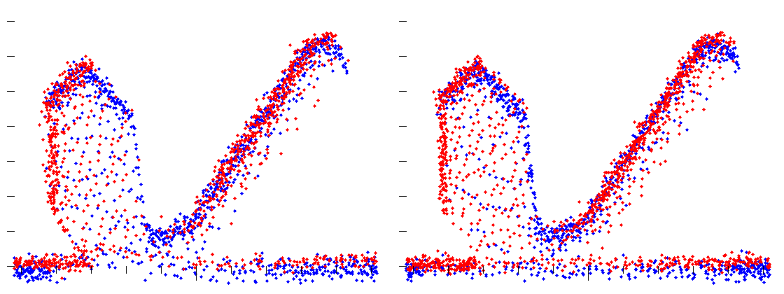

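The profile shows the upright plate at the world +y end (own y about −43 to −17). The arm slants up towards world −y. The bin yaw is about 16° and the slot centre is about (547,−459). I'll go to the short hook at (673,−165) first.

Emit:
step_arm(deltas=[[[1,21,23.2,0,0,0,0.079],[1,21,23.2,0,0,0,0.079],[1,21,23.2,0,0,0,0.079],[1,21,23.2,0,0,0,0.079],[1,21,23.2,0,0,0,0.079],[1,21,23.2,0,0,0,0.079],[1,21,23.2,0,0,0,0.079],[1,21,23.2,0,0,0,0.079],[1,21,23.2,0,0,0,0.079],[1,21,23.2,0,0,0,0.079]]])

```text
clock: 0.93
eef_pos: [451.6, -370.3, 239.0]
tool_rot: [-3.141, -0.0, 1.174]
force: [0.3, -0.3, -0.9]
width: 85.4
```

Emit:
step_arm(deltas=[[[1,21,23.2,0,0,0,0.079],[1,21,23.2,0,0,0,0.079],[1,21,23.2,0,0,0,0.079],[1,21,23.2,0,0,0,0.079],[1,21,23.2,0,0,0,0.079],[1,21,23.2,0,0,0,0.079],[1,21,23.2,0,0,0,0.079],[1,21,23.2,0,0,0,0.079],[1,21,23.2,0,0,0,0.079],[1,21,23.2,0,0,0,0.079]]])

```text
clock: 1.77
eef_pos: [661.5, -138.6, 238.8]
tool_rot: [-3.141, -0.0, 1.964]
force: [0.1, -0.6, 0.1]
width: 85.6
```

Emit:
step_arm(deltas=[[[1,0,0,-25,0,0,0],[1,0,0,-30,0,0,0],[1,0,0,-30,0,0,0],[1,0,0,-24,0,0,0],[1,0,0,0,0,0,0],[1,0,0,0,0,0,0]]])

```text
clock: 2.27
eef_pos: [659.9, -139.6, 128.9]
tool_rot: [-3.139, -0.002, 1.96]
force: [0.3, -0.2, 0.5]
width: 85.5
```

```bash
python3 - <<'E'
from h import *
s=ctrl.read_state();print(s["clock"],s["eef_pos"],s["tool_rot"],s["qpos"].round(2))
c=ctrl.camera_info("wrist");im,d=ctrl.get_image("wrist");cv2.imwrite("pics/w1.png",im[:,:,::-1])
P=cloud(d,c=c);Q=P.reshape(-1,3);np.save("w1P.npy",P)
m=(Q[:,2]>20)&(Q[:,2]<80)&(np.hypot(Q[:,0]-673,Q[:,1]+165)<70);Q=Q[m]
print(cv2.minAreaRect(Q[:,:2].astype(np.float32)))
E
```

```text
2.2667 [ 659.91797981 -139.55118711  128.93745332] [-3.13864948e+00 -1.94574470e-03  1.95990081e+00] [ 0.36  0.81 -0.35  1.53  0.33  0.87  0.28]
((672.681396484375, -164.14247131347656), (27.70125961303711, 84.20036315917969), 22.005311965942383)
```

View pics/w1.png

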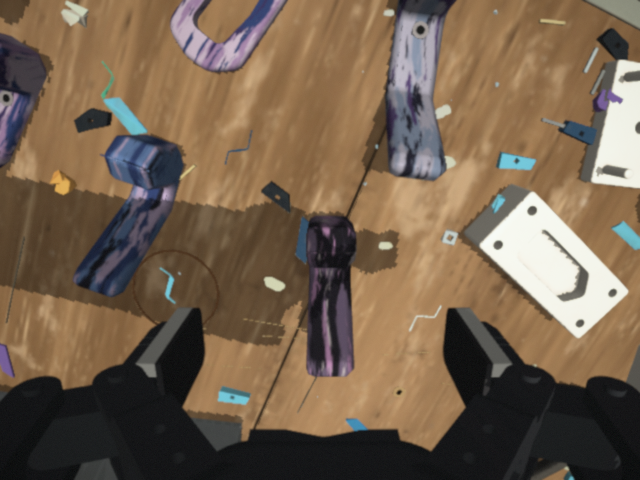

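The wrist view confirms the dark short hook centred at about (330,300), aligned between the fingers, with its plate at the upper end (330,240). I'll descend and grip.

Emit:
step_arm(deltas=[[[1,1,1,-25,0,0,0],[1,1,0.5,-30,0,0,0],[1,0,0,-30,0,0,0],[1,0,0,-20,0,0,0],[1,0,0,-11,0,0,0],[1,0,0,0,0,0,0]]])

```text
clock: 2.82
eef_pos: [662.7, -138.2, 13.6]
tool_rot: [-3.14, -0.001, 1.96]
force: [-0.4, -0.8, 0.1]
width: 85.5
```

Emit:
step_arm(deltas=[[[0,0,0,0,0,0,0],[0,0,0,0,0,0,0],[0,0,0,0,0,0,0],[0,0,0,0,0,0,0],[0,0,0,0,0,0,0],[0,0,0,0,0,0,0],[0,0,0,0,0,0,0],[0,0,0,0,0,0,0]]])

```text
clock: 3.48
eef_pos: [663.8, -138.4, 15.7]
tool_rot: [3.14, 0.001, 1.96]
force: [-1.4, 0.2, 5.3]
width: 26.8
```

Emit:
step_arm(deltas=[[[0,0,0,15,0,0,0],[0,0,0,25,0,0,0],[0,0,0,30,0,0,0],[0,0,0,30,0,0,0],[0,0,0,30,0,0,0],[0,0,0,30,0,0,0],[0,0,0,30,0,0,0],[0,0,0,30,0,0,0],[0,0,0,15,0,0,0],[0,0,0,0,0,0,0]]])

```text
clock: 4.32
eef_pos: [665.3, -138.1, 255.0]
tool_rot: [3.134, 0.004, 1.96]
force: [0.6, 0.4, -0.6]
width: 27.0
```

Emit:
step_arm(deltas=[[[0,-6.5,-19.8,0,0,0,-0.105],[0,-6.5,-19.8,0,0,0,-0.105],[0,-6.5,-19.8,0,0,0,-0.105],[0,-6.5,-19.8,0,0,0,-0.105],[0,-6.5,-19.8,0,0,0,-0.105],[0,-6.5,-19.8,0,0,0,-0.105],[0,-6.5,-19.8,0,0,0,-0.105],[0,-6.5,-19.8,0,0,0,-0.105]]])

```text
clock: 4.98
eef_pos: [609.8, -297.1, 248.4]
tool_rot: [-3.139, -0.0, 1.115]
force: [0.6, -0.7, -1.2]
width: 26.5
```

Emit:
step_arm(deltas=[[[0,-6.5,-19.8,0,0,0,-0.105],[0,-6.5,-19.8,0,0,0,-0.105],[0,-6.5,-19.8,0,0,0,-0.105],[0,-6.5,-19.8,0,0,0,-0.105],[0,-6.5,-19.8,0,0,0,-0.105],[0,-6.5,-19.8,0,0,0,-0.105],[0,-6.5,-19.8,0,0,0,-0.105],[0,-6.5,-19.8,0,0,0,-0.105],[0,0,0,0,0,0,0],[0,0,0,0,0,0,0]]])

```text
clock: 5.82
eef_pos: [557.3, -455.9, 248.1]
tool_rot: [-3.14, 0.002, 0.278]
force: [0.7, 1.7, -1.0]
width: 26.7
```

```bash
python3 - <<'E'
from h import *
s=ctrl.read_state();print(s["clock"],s["eef_pos"],s["tool_rot"],s["qpos"].round(2),s["width"])
out=[]
for n in("wrist","scene","top"):
    im,d=ctrl.get_image(n)
    cv2.imwrite(f"pics/{n}2.png",im[:,:,::-1])
a=cv2.imread("pics/wrist2.png");b=cv2.imread("pics/scene2.png")[90:330,270:590];t=cv2.imread("pics/top2.png")[90:330,310:630]
cv2.imwrite("pics/c2.png",np.vstack([cv2.resize(a,(400,300)),]))
cv2.imwrite("pics/c2.png",np.hstack([cv2.resize(a,(400,300)),cv2.resize(b,(400,300))]))
c=ctrl.camera_info("wrist")
E
```

```text
5.8167 [ 557.33224741 -455.92230309  248.14772557] [-3.14031544e+00  1.98270635e-03  2.78252635e-01] [ 0.62  0.73  0.05  1.28 -0.04  1.14 -0.62] 26.674351790406593
```

View pics/c2.png

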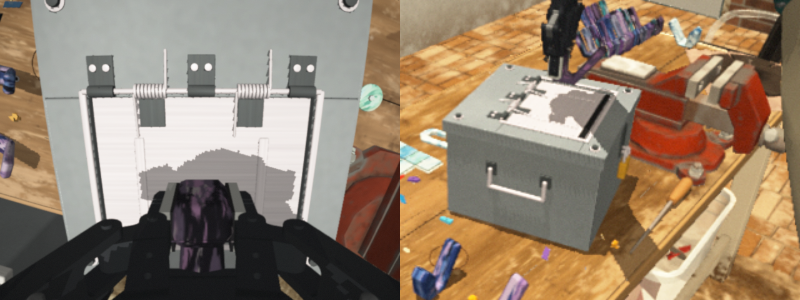

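View pics/top2.png

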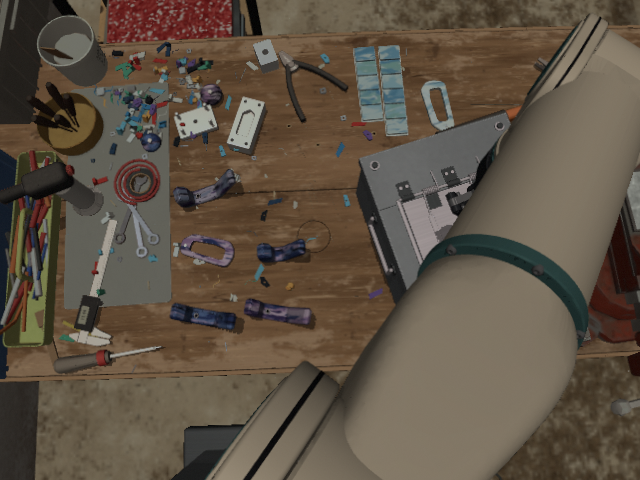

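```bash
python3 - <<'E'
from h import *
a=cv2.imread("pics/wrist2.png")
cv2.imwrite("pics/w2c.png",cv2.resize(a[110:370,110:540],None,fx=1.8,fy=1.8))
E
```

```text
(no output)
```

View pics/w2c.png

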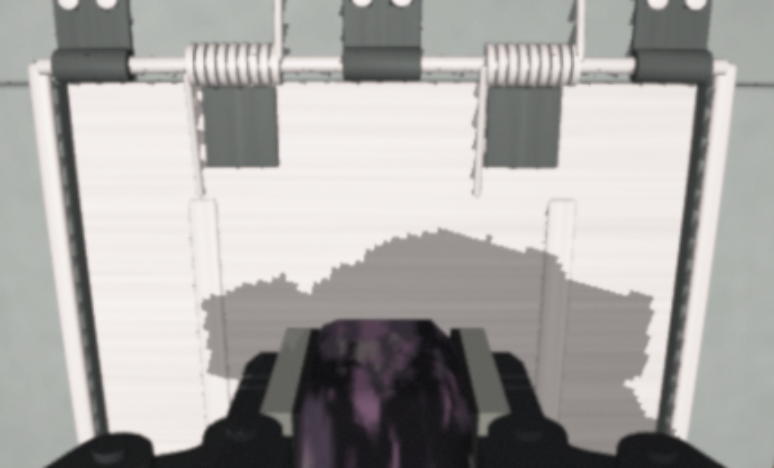

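```bash
python3 - <<'E'
from h import *
px=np.array([(48,80),(716,80),(381,65),(381,84)])/1.8+110
W=atz(px,186,"wrist");s=ctrl.read_state();print(W.round(1))
b=np.array([np.cos(np.radians(16)),np.sin(np.radians(16))]);n=np.array([-b[1],b[0]])
for w in W: d=w[:2]-s["eef_pos"][:2];print((d@b).round(1),(d@n).round(1))
e=W[1]-W[0];print(np.degrees(np.arctan2(e[1],e[0]))+90)
E
```

```text
[[ 587.7 -352.1  186. ]
 [ 637.4 -523.4  186. ]
 [ 615.6 -436.7  186. ]
 [ 610.9 -438.1  186. ]]
54.7 89.3
55.3 -89.1
58.2 0.3
53.3 0.3
16.178282835030117
```

Emit:
step_arm(deltas=[[[0,1.5,0.5,-10,0,0,0],[0,1.5,0.5,-20,0,0,0],[0,0,0,-20,0,0,0],[0,0,0,-15,0,0,0],[0,0,0,-10,0,0,0],[0,0,0,-10,0,0,0],[0,0,0,-5,0,0,0],[0,0,0,0,0,0,0]]])

```text
clock: 6.63
eef_pos: [562.1, -454.0, 159.5]
tool_rot: [3.14, 0.0, 0.281]
force: [-3.7, -0.6, 6.6]
width: 26.9
```

```bash
python3 - <<'E'
from h import *
s=ctrl.read_state();print(s["clock"],s["eef_pos"],s["force"],s["width"])
im,d=ctrl.get_image("wrist");cv2.imwrite("pics/w3.png",im[:,:,::-1])
im,d=ctrl.get_image("scene");cv2.imwrite("pics/s3.png",cv2.resize(im[60:260,300:560,::-1],None,fx=2.3,fy=2.3))
E
```

```text
6.6333 [ 562.12199835 -453.97153715  159.51148107] [-3.73876461 -0.59699104  6.57752994] 26.933027073466064
```

View pics/s3.png

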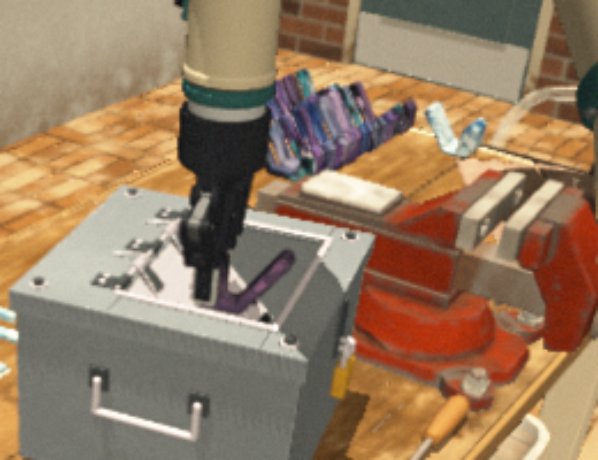

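View pics/w3.png

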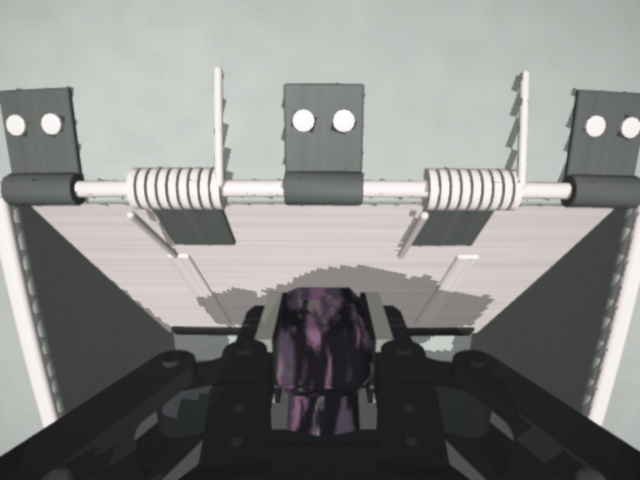

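The flap is being pushed down. The hook's arm enters the slot clear of the collar, and the wrist force is 7 N. I'll go deeper.

Emit:
step_arm(deltas=[[[0,0,0,-8,0,0,0],[0,0,0,-8,0,0,0],[0,0,0,-8,0,0,0],[0,0,0,-8,0,0,0],[0,0,0,-6,0,0,0],[0,0,0,-2,0,0,0],[0,0,0,0,0,0,0]]])

```text
clock: 7.32
eef_pos: [560.7, -454.1, 118.7]
tool_rot: [-3.141, 0.003, 0.28]
force: [-4.4, -1.6, 1.7]
width: 26.6
```

```bash
python3 - <<'E'
from h import *
s=ctrl.read_state();print(s["clock"],s["eef_pos"],s["force"],s["width"])
im,d=ctrl.get_image("wrist");cv2.imwrite("pics/w4.png",im[:,:,::-1])
im,d=ctrl.get_image("scene");cv2.imwrite("pics/s4.png",cv2.resize(im[60:260,300:560,::-1],None,fx=2.3,fy=2.3))
E
```

```text
7.3167 [ 560.68614163 -454.05396595  118.71791371] [-4.35573727 -1.55349164  1.67225581] 26.61112060333455
```

View pics/s4.png

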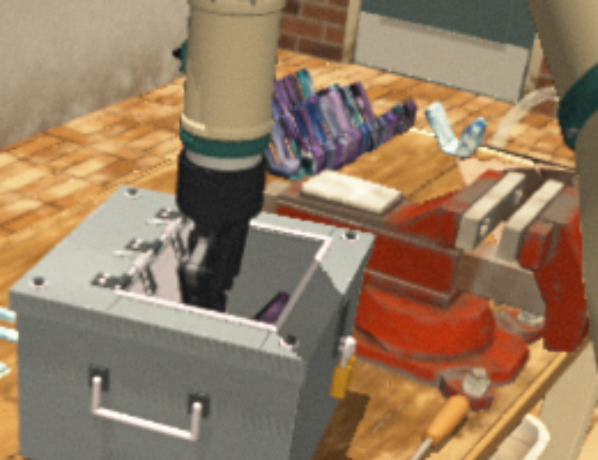

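View pics/w4.png

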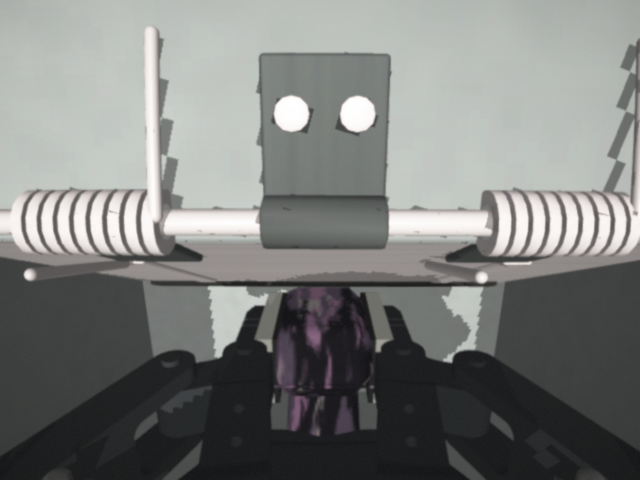

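The flap is nearly vertical and the hook is well inside the slot. I'll release it here.

Emit:
step_arm(deltas=[[[0.6,0,0,-2,0,0,0],[0.6,0,0,-2,0,0,0],[0.6,0,0,0,0,0,0],[0.6,0,0,0,0,0,0],[0.6,0,0,0,0,0,0],[0.6,0,0,0,0,0,0],[0.6,0,0,0,0,0,0]]])

```text
clock: 8.0
eef_pos: [561.0, -453.1, 114.8]
tool_rot: [-3.139, 0.002, 0.28]
force: [-5.1, 0.8, 1.6]
width: 51.3
```

```bash
python3 - <<'E'
from h import *
s=ctrl.read_state();print(s["clock"],s["eef_pos"],s["force"],s["width"])
im,d=ctrl.get_image("wrist");cv2.imwrite("pics/w5.png",im[:,:,::-1])
im,d=ctrl.get_image("scene");cv2.imwrite("pics/s5.png",cv2.resize(im[60:260,300:560,::-1],None,fx=2.3,fy=2.3))
E
```

```text
8.0 [ 561.02149588 -453.115272    114.80249752] [-5.05035048  0.81099136  1.6086152 ] 51.306713323142304
```

View pics/s5.png

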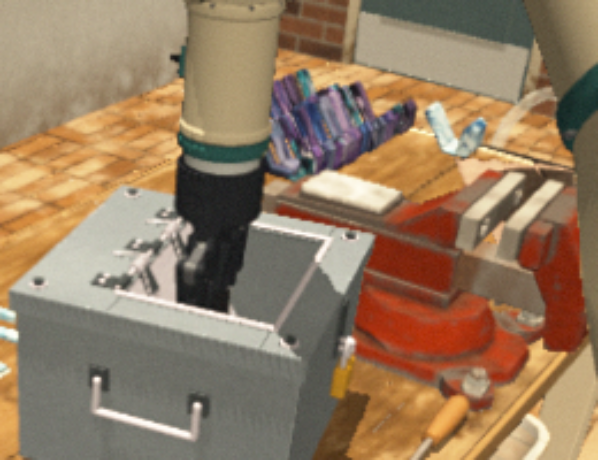

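View pics/w5.png

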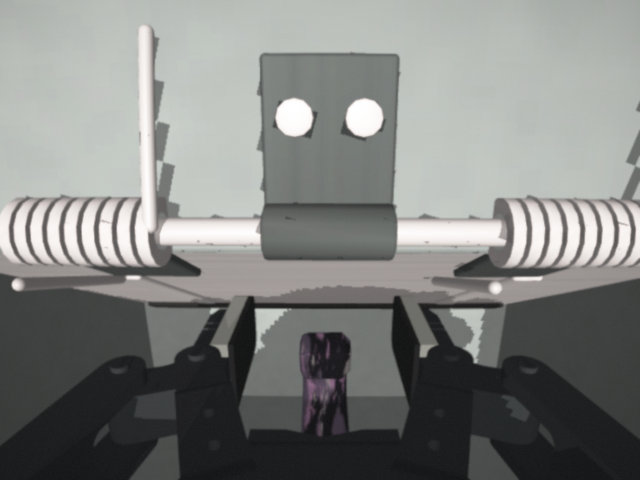

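The first hook is standing on the bin floor at wrist pixel (325,385), below the fingers. I'll withdraw and let the flap close.

Emit:
step_arm(deltas=[[[0.6,0,0,8,0,0,0],[0.6,0,0,12,0,0,0],[0.6,0,0,14,0,0,0],[0.6,0,0,14,0,0,0],[0.6,0,0,16,0,0,0],[0.6,0,0,18,0,0,0],[0.6,0,0,20,0,0,0],[0.6,0,0,25,0,0,0],[0.6,0,0,5,0,0,0],[0.6,0,0,0,0,0,0]]])

```text
clock: 8.93
eef_pos: [564.9, -453.8, 250.0]
tool_rot: [3.137, -0.006, 0.281]
force: [-0.2, 0.9, 0.2]
width: 51.1
```

```bash
python3 - <<'E'
from h import *
s=ctrl.read_state();print(s["clock"],s["eef_pos"],s["force"],s["width"])
im,d=ctrl.get_image("scene");cv2.imwrite("pics/s6.png",cv2.resize(im[60:260,300:560,::-1],None,fx=2.3,fy=2.3))
E
```

```text
8.9333 [ 564.88585566 -453.83495241  250.03241592] [-0.19126242  0.85927124  0.20500601] 51.12259469639076
```

View pics/s6.png

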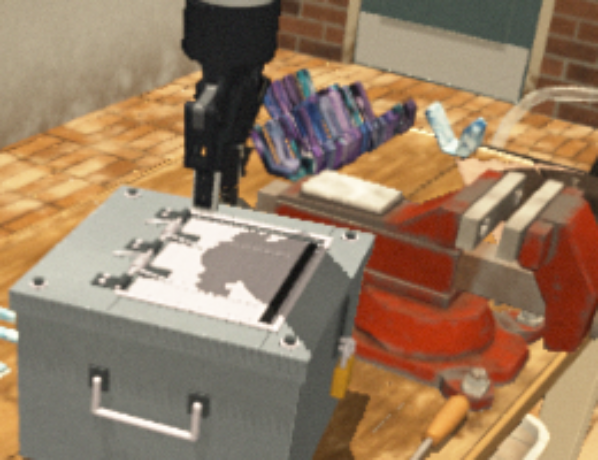

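The flap is shut again. Now the second short hook.

Emit:
step_arm(deltas=[[[1,-1.4,24.6,0,0,0,0.103],[1,-1.4,24.6,0,0,0,0.103],[1,-1.4,24.6,0,0,0,0.103],[1,-1.4,24.6,0,0,0,0.103],[1,-1.4,24.6,0,0,0,0.103],[1,-1.4,24.6,0,0,0,0.103],[1,-1.4,24.6,0,0,0,0.103],[1,-1.4,24.6,0,0,0,0.103],[1,-1.4,24.6,0,0,0,0.103],[1,-1.4,24.6,0,0,0,0.103]]])

```text
clock: 9.82
eef_pos: [547.4, -205.7, 245.7]
tool_rot: [-3.139, -0.001, 1.316]
force: [1.0, 0.3, -0.5]
width: 85.7
```

Emit:
step_arm(deltas=[[[1,-1.4,24.6,0,0,0,0.103],[1,-1.4,24.6,0,0,0,0.103],[1,-1.4,24.6,0,0,0,0.103],[1,0,0,-25,0,0,0],[1,0,0,-30,0,0,0],[1,0,0,-30,0,0,0],[1,0,0,-30,0,0,0],[1,0,0,0,0,0,0],[1,0,0,0,0,0,0]]])

```text
clock: 10.57
eef_pos: [542.2, -133.1, 130.4]
tool_rot: [-3.137, -0.002, 1.62]
force: [-0.3, 0.5, 0.0]
width: 85.3
```

```bash
python3 - <<'E'
from h import *
s=ctrl.read_state();print(s["clock"],s["eef_pos"],s["tool_rot"],s["qpos"].round(2))
c=ctrl.camera_info("wrist");im,d=ctrl.get_image("wrist");cv2.imwrite("pics/w7.png",im[:,:,::-1])
Q=cloud(d,c=c).reshape(-1,3)
m=(Q[:,2]>20)&(Q[:,2]<80)&(np.hypot(Q[:,0]-548,Q[:,1]+163)<50);Q=Q[m]
r=cv2.minAreaRect(Q[:,:2].astype(np.float32));print(r)
E
```

```text
10.5667 [ 542.23885304 -133.14128752  130.39904209] [-3.13694860e+00 -2.27940817e-03  1.61954547e+00] [ 0.37  0.66 -0.28  1.87  0.27  0.66 -0.02]
((547.9105834960938, -161.69056701660156), (27.64299774169922, 83.6623764038086), 2.4601941108703613)
```

View pics/w7.png

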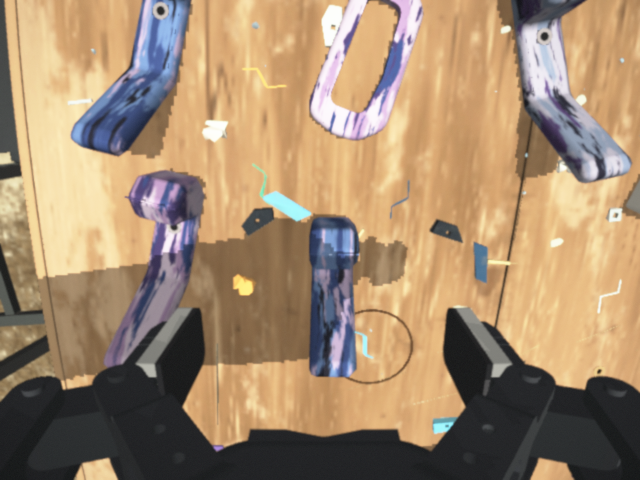

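The wrist view shows the blue short hook between the fingers, centred at about (333,300). The purple full hook on the left is about 24 mm clear of the finger.

Emit:
step_arm(deltas=[[[1,2,-0.3,-25,0,0,0],[1,2,-0.2,-30,0,0,0],[1,0,0,-30,0,0,0],[1,0,0,-20,0,0,0],[1,0,0,-11,0,0,0],[1,0,0,0,0,0,0]]])

```text
clock: 11.12
eef_pos: [547.8, -134.4, 15.8]
tool_rot: [-3.141, -0.0, 1.619]
force: [-0.9, -0.7, 0.8]
width: 85.3
```

Emit:
step_arm(deltas=[[[0,0,0,0,0,0,0],[0,0,0,0,0,0,0],[0,0,0,0,0,0,0],[0,0,0,0,0,0,0],[0,0,0,0,0,0,0],[0,0,0,0,0,0,0],[0,0,0,0,0,0,0],[0,0,0,0,0,0,0]]])

```text
clock: 11.78
eef_pos: [548.5, -134.9, 17.5]
tool_rot: [3.14, 0.001, 1.619]
force: [-1.3, -0.5, 6.6]
width: 26.9
```

Emit:
step_arm(deltas=[[[0,0,0,15,0,0,0],[0,0,0,25,0,0,0],[0,0,0,30,0,0,0],[0,0,0,30,0,0,0],[0,0,0,30,0,0,0],[0,0,0,30,0,0,0],[0,0,0,30,0,0,0],[0,0,0,30,0,0,0],[0,0,0,15,0,0,0],[0,0,0,0,0,0,0]]])

```text
clock: 12.62
eef_pos: [550.0, -135.0, 255.6]
tool_rot: [3.134, 0.002, 1.619]
force: [0.4, -0.5, -0.5]
width: 26.9
```

Emit:
step_arm(deltas=[[[0,0.4,-22.2,0,0,0,-0.103],[0,0.4,-22.2,0,0,0,-0.103],[0,0.4,-22.2,0,0,0,-0.103],[0,0.4,-22.2,0,0,0,-0.103],[0,0.4,-22.2,0,0,0,-0.103],[0,0.4,-22.2,0,0,0,-0.103],[0,0.4,-22.2,0,0,0,-0.103],[0,0.4,-22.2,0,0,0,-0.103]]])

```text
clock: 13.28
eef_pos: [550.1, -313.0, 250.0]
tool_rot: [-3.14, 0.001, 0.79]
force: [0.2, 0.3, -0.1]
width: 27.1
```

Emit:
step_arm(deltas=[[[0,0.4,-22.2,0,0,0,-0.103],[0,0.4,-22.2,0,0,0,-0.103],[0,0.4,-22.2,0,0,0,-0.103],[0,0.4,-22.2,0,0,0,-0.103],[0,0.4,-22.2,0,0,0,-0.103],[0,0,0,0,0,0,0],[0,0,0,0,0,0,0]]])

```text
clock: 13.87
eef_pos: [551.6, -424.3, 249.5]
tool_rot: [-3.14, 0.002, 0.278]
force: [0.6, 0.9, -0.5]
width: 27.0
```

```bash
python3 - <<'E'
from h import *
s=ctrl.read_state();print(s["clock"],s["eef_pos"],s["tool_rot"],s["width"])
im,d=ctrl.get_image("wrist");cv2.imwrite("pics/w8.png",im[:,:,::-1])
E
```

```text
13.8667 [ 551.57051008 -424.31298388  249.53338513] [-3.14030360e+00  2.44072712e-03  2.78097379e-01] 26.95071265777528
```

View pics/w8.png

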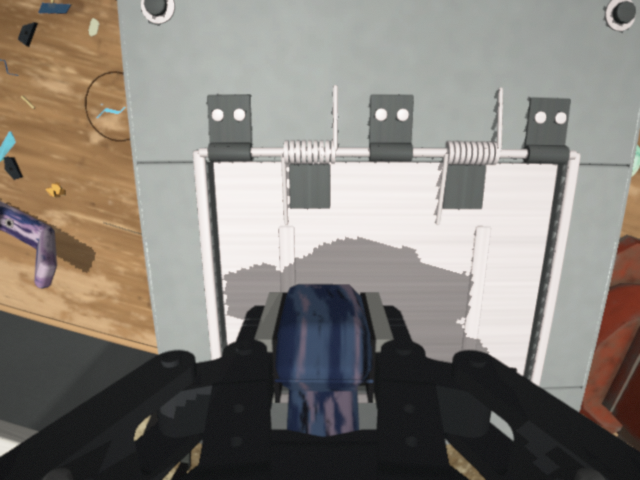

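```bash
python3 - <<'E'
from h import *
c=ctrl.camera_info("wrist");s=ctrl.read_state();im,d=ctrl.get_image("wrist")
P=cloud(d,c=c)-s["eef_pos"]
b=np.array([.961,.276]);n=np.array([-.276,.961])
for u,v in [(270,330),(235,350),(180,365),(165,365),(110,395),(60,425),(20,450),(475,365),(530,395)]:
    p=P[v,u];print(u,v,d[v,u].round(),"bx %.0f by %.0f z %.0f"%(p[:2]@b,p[:2]@n,p[2]))
E
```

```text
270 330 124.0 bx 10 by 15 z 24
235 350 110.0 bx 11 by 23 z 38
180 365 103.0 bx 11 by 36 z 45
165 365 102.0 bx 12 by 39 z 46
110 395 91.0 bx 11 by 48 z 58
60 425 82.0 bx 11 by 54 z 68
20 450 74.0 bx 11 by 58 z 76
475 365 102.0 bx 12 by -39 z 46
530 395 91.0 bx 11 by -48 z 58
```

Emit:
step_arm(deltas=[[[0,0.5,-1.5,-10,0,0,0],[0,0.5,-1,-20,0,0,0],[0,0,0,-20,0,0,0],[0,0,0,-15,0,0,0],[0,0,0,-10,0,0,0],[0,0,0,-10,0,0,0],[0,0,0,-5,0,0,0],[0,0,0,0,0,0,0]]])

```text
clock: 14.63
eef_pos: [553.8, -425.7, 161.5]
tool_rot: [3.141, 0.0, 0.281]
force: [-3.9, -1.1, 7.0]
width: 27.0
```

```bash
python3 - <<'E'
from h import *
im,d=ctrl.get_image("scene");cv2.imwrite("pics/s9.png",cv2.resize(im[60:260,300:560,::-1],None,fx=2.3,fy=2.3))
E
```

```text
(no output)
```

View pics/s9.png

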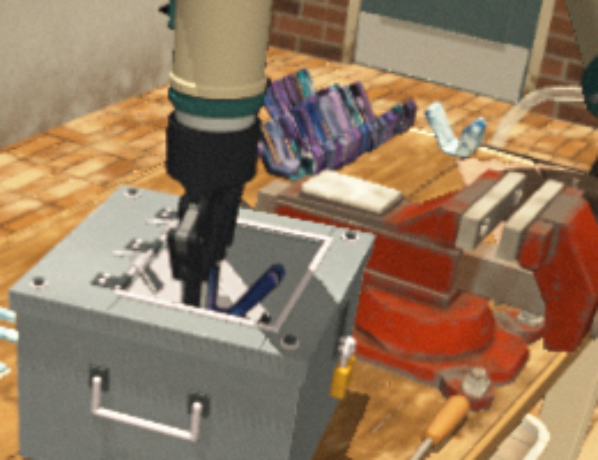

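The hook and fingers are inside the slot and clear of its sides. I'll continue down.

Emit:
step_arm(deltas=[[[0,0,0,-8,0,0,0],[0,0,0,-8,0,0,0],[0,0,0,-8,0,0,0],[0,0,0,-8,0,0,0],[0,0,0,-6,0,0,0],[0,0,0,-2,0,0,0],[0,0,0,0,0,0,0]]])

```text
clock: 15.27
eef_pos: [552.4, -425.8, 120.7]
tool_rot: [-3.141, 0.003, 0.28]
force: [-5.3, -1.5, 1.6]
width: 26.8
```

```bash
python3 - <<'E'
from h import *
s=ctrl.read_state();print(s["clock"],s["eef_pos"],s["force"],s["width"])
im,d=ctrl.get_image("wrist");cv2.imwrite("pics/w10.png",im[:,:,::-1])
E
```

```text
15.2667 [ 552.42721989 -425.76305288  120.71245987] [-5.31053835 -1.51783376  1.61710871] 26.78330747477826
```

View pics/w10.png

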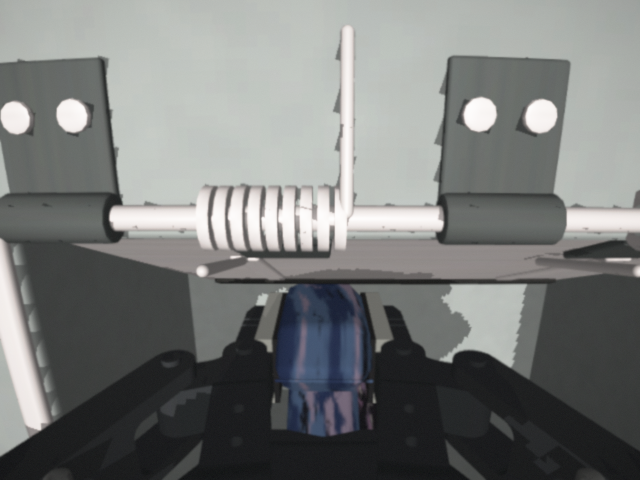

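Emit:
step_arm(deltas=[[[0,0.5,-2,4,0,0,0],[0,0.5,-2,4,0,0,0],[0,0,0,0,0,0,0],[0.5,0,0,0,0,0,0],[0.5,0,0,0,0,0,0],[0.5,0,0,0,0,0,0],[0.5,0,0,0,0,0,0],[0.5,0,0,0,0,0,0],[0.5,0,0,0,0,0,0]]])

```text
clock: 16.07
eef_pos: [553.2, -429.1, 128.9]
tool_rot: [-3.139, 0.003, 0.28]
force: [-6.3, -0.8, 1.5]
width: 42.7
```

```bash
python3 - <<'E'
from h import *
s=ctrl.read_state();print(s["clock"],s["eef_pos"],s["force"],s["width"])
im,d=ctrl.get_image("wrist");cv2.imwrite("pics/w11.png",im[:,:,::-1])
im,d=ctrl.get_image("scene");cv2.imwrite("pics/s11.png",cv2.resize(im[60:260,300:560,::-1],None,fx=2.3,fy=2.3))
E
```

```text
16.0667 [ 553.19144334 -429.0706112   128.8535334 ] [-6.27406841 -0.82928709  1.51506782] 42.65497414963231
```

View pics/w11.png

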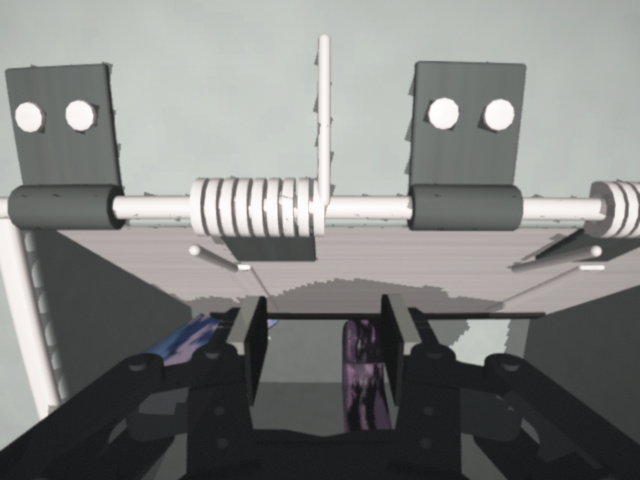

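View pics/s11.png

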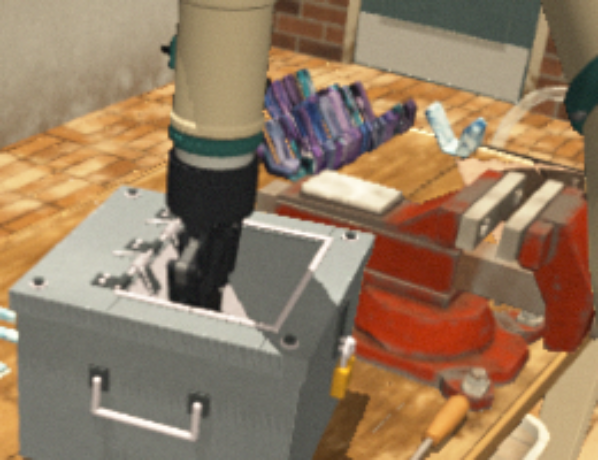

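The blue hook has fallen to the left in the wrist view, at about (190,340). I'll check its height before lifting.

```bash
python3 - <<'E'
from h import *
c=ctrl.camera_info("wrist");im,d=ctrl.get_image("wrist");P=cloud(d,c=c)
for u,v in [(175,345),(190,340),(205,325),(270,323),(360,340),(365,400),(300,400),(300,350)]: print(u,v,P[v,u].round(),im[v,u])
E
```

```text
175 345 [ 470. -360.   46.] [65 68 66]
190 340 [ 459. -363.   21.] [67 69 68]
205 325 [ 468. -370.   13.] [117 120 118]
270 323 [ 512. -412.   65.] [50 58 84]
360 340 [ 514. -462.   64.] [71 67 70]
365 400 [ 470. -480.   53.] [24 24 26]
300 400 [ 443. -445.   33.] [78 79 79]
300 350 [ 468. -437.   13.] [115 118 115]
```

Emit:
step_arm(deltas=[[[0.5,0,0,8,0,0,0],[0.5,0,0,12,0,0,0],[0.5,0,0,14,0,0,0],[0.5,0,0,14,0,0,0],[0.5,0,0,16,0,0,0],[0.5,0,0,18,0,0,0],[0.5,0,0,20,0,0,0],[0.5,0,0,20,0,0,0],[0.5,0,0,20,0,0,0],[0.5,0,0,0,0,0,0]]])

```text
clock: 17.05
eef_pos: [558.7, -430.0, 276.4]
tool_rot: [3.135, -0.008, 0.282]
force: [1.1, -0.7, 0.9]
width: 42.5
```

Emit:
step_arm(deltas=[[[0.5,20,25,10,0,0,0],[0.5,20,30,10,0,0,0],[0.5,20,30,0,0,0,0],[0.5,15,30,0,0,0,0],[0.5,0,20,0,0,0,0],[0.5,0,0,0,0,0,0],[0.5,0,0,0,0,0,0],[0.5,0,0,0,0,0,0]]])

```text
clock: 17.72
eef_pos: [630.0, -295.2, 291.0]
tool_rot: [3.141, 0.0, 0.28]
force: [-0.4, -0.2, -0.8]
width: 42.7
```

```bash
python3 - <<'E'
from h import *
s=ctrl.read_state();print(s["clock"],s["eef_pos"],s["force"],s["width"])
im,d=ctrl.get_image("scene");cv2.imwrite("pics/s12.png",im[:,:,::-1])
im,d=ctrl.get_image("top");cv2.imwrite("pics/t12.png",im[:,:,::-1])
E
```

```text
17.7167 [ 629.99402648 -295.20752785  290.96426856] [-0.41818994 -0.18628742 -0.80596432] 42.699778542615284
```

View pics/s12.png

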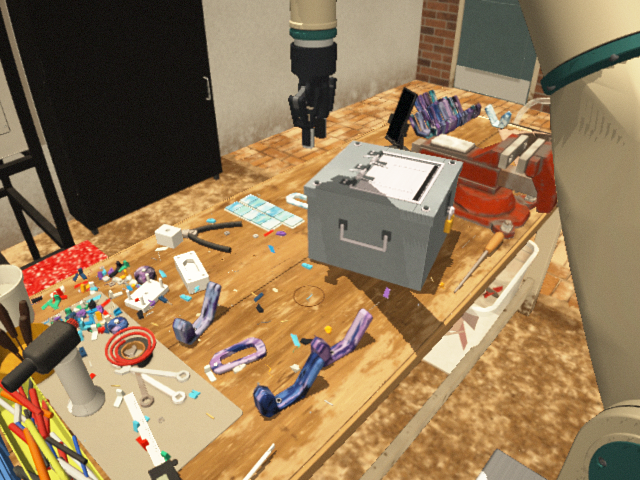

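View pics/t12.png

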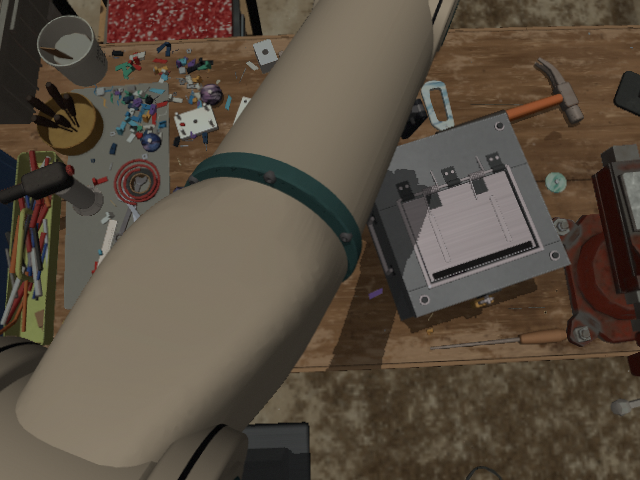

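The flap is shut and level. The three full hooks stand where they were at scene pixels (200,315), (290,385) and (345,340). No short hooks are left outside, and the arm is clear.

```bash
python3 -c "
from cell import ctrl
print(ctrl.finish_job())"
```

```text
the job is handed in; nothing more can be done
None
```

I posted both short hooks into the scrap bin and handed the job in at about 18 s of the 53 s allowed.

- **How each was posted:** I gripped each hook by its upright plate and pushed the flap down with the hook and fingertips. I then opened the jaws with the fingers still holding the flap open. The flap was shut before I fetched the second hook.
- **The two short hooks:** After release, the wrist camera showed the first standing on the bin floor and the second lying well below the slot. The second was still settling when I last measured it.
- **Last checks:** In the final pictures the flap is shut and level, and no short hook is left outside. The three full-length hooks still stand where they were, judged by eye in the scene view because the arm hid them from the top camera. The gripper was clear of everything.
- **Forces:** The highest contact force I read was about 8 N, and no limit was approached in the readings I took.
- **One disagreement:** The sheet puts the plate's middle at 19 mm from the hook's centre. I measured the plate at about 17 to 43 mm, so I gripped at about 28 mm, and both grips held.

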